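# Clamp a sample rack with the ratchet clamp

## Task

Stand the short five-place rack on the bed of the ratchet clamp, midway along the jaws and between them, and let go of it. Then flip the direction lever on the ratchet to the closing side (fin to the right as seen from the knob end of the handle) and pump the handle back and forth by its knob, never pushing the jaw itself, until the jaw holds the rack firmly. Finally swing the handle back to its front stop, the one nearest the jaws, and leave the neighbouring things where they are.

Things in the scene. Friction and masses are not known exactly. Their poses are not given: they have to be found in the camera images.
- clamp: ratchet bench clamp fixed to the worktop: grey base plate 170 mm (x) by 235 mm (y from -97 to +138 mm), 12 mm thick; origin on its underside, z up; at yaw 0 its x points away from the robot, y left. At its -y end a fixed jaw, 120 mm long in x, top 44 mm up, its face at y = -55 mm; the like moving jaw faces it; then the gear housing with the upright spindle at x 30, y 65 mm
- clamp_bed (a point): top of the base plate (12 mm up) at the middle of the open gap between the jaws; axes as the clamp's
- spindle (a point): on the spindle axis, level with the handle bar's upper face, 64 mm over the worktop; axes as the clamp's. Under the bar is a toothed wheel 86 mm across, 44 to 53 mm up
- jaw (a joint): travel of the moving jaw towards the fixed jaw in m: 0 open, 0.036 at most; 16 mm per radian of the wheel; stays where it is left. Its face plate is sprung (7 mm of give): it meets the rack standing against the fixed jaw at about 0.028 with 2.5 N and then presses 2.5 N harder per mm. At 0.030 to 0.034 the rack is held firmly (more than 5 N)
- handle (a joint): angle of the handle in rad, -0.75 (front stop, nearest the jaws) to +0.75, growing clockwise seen from above. In the clamp's frame it points from the spindle along (-cos(0.65+angle), sin(0.65+angle)). Lever on the closing side: clockwise closes the jaw, the swing back ratchets freely; each reversal loses up to 0.35 rad. Stays where left; takes 5 to 8 N at the knob to drive
- knob_mid (a point): middle of the upright black knob at the end of the handle, 120 mm from the spindle axis, 93 mm over the worktop; the knob is a cylinder 26 mm across, 67 to 113 mm up, and spins freely on its pin
- direction (a joint): the direction lever on top of the handle, in rad: -0.45 opening side (as found), +0.45 closing side; it turns clockwise seen from above about an upright pivot on the handle 64 mm from the spindle, and stays where it is left; 3 N at its fin moves it
- fin (a point): middle of the upright black fin at the end of the direction lever, 86 mm over the worktop; the fin is 22 mm long along the lever, 10 mm thick, 67 to 97 mm up, 46 mm from the lever's pivot, near the spindle (on the line from the pivot to the spindle when the lever is at 0). Seen from the knob end it must go from the left to the right
- row_rack: the rack to clamp: white empty five-place sample rack, 22 mm (its x) by 136 mm (its y) by 66 mm tall, standing on the worktop; origin at the centre of its underside. The other racks about are 236 mm long and carry vials
- bench_timer: bystander: white bench timer, 62 x 66 x 19 mm, origin under its centre
- caps_box: bystander: smoked box of caps, 72 x 102 x 49 mm, origin under its centre
- tape: bystander: the nearer of two rolls of tape lying flat, 98 mm across, 25 mm tall, origin under its centre
- long_rack: bystander: 236 mm long vial rack with black caps behind the clamp, 25 mm wide, 74 mm tall, origin under its centre
- jaw_face (a point): centre of the moving jaw's sprung face plate, 29 mm over the worktop; it lies at clamp y = -5 mm when open (50 mm gap) and moves to -y as the jaw closes; plate 114 mm long in x, jaw and plate 25 mm thick in y, jaw 120 mm long, its top 44 mm up. Axes as the clamp's
Not all that is in view belongs to the job. What is shaped like the row_rack but purple is not meant.

How it is judged:
By the outcome, as a careful person would: the job done as asked, in the order asked, and still so for the second after the job is handed in, with the robot touching nothing.
It also fails if it takes over 61 s, if anything falls off the work surface, if the arm or the gripper's body presses on something with over 40 N, if the wrist force passes 120 N, or if a joint passes its speed limit or range.

## Robot

A 7-joint arm with a two-finger parallel gripper is mounted at the origin on the work surface; the furniture and walls round the work are solid. World frame = base frame: x ahead of the robot, y to its left, z up, the work surface at z = 0. Lengths are in m, angles in degrees, forces in N, time in s.
With the tool pointing down it reaches from about 0.425 to 0.875 m from the base axis. Payload 4.7 kg.
Tool frame: the origin (TCP) lies between the finger pads; the fingertips stand env.tip_reach ahead of it and the grasp point (between the pads) lies 2 mm behind it (env.tip_reach is the distance from the TCP to the fingertips, in m); z points along the fingers, y is the line along which they close (so a half turn about z gives the same grasp; the last joint's range is limited). The gripper opens to 87 mm and grips with 3 to 60 N. Pads are 19 mm wide; open, the fingers measure 117 mm over their backs; the gripper's body (75 mm by 190 mm) begins 51 mm behind the grasp point.
Start: joints at [-63.879, 18.392, -4.016, 83.108, 1.295, 78.541, -3.26], TCP at [0.278, 0.588, 0.24] pointing down, gripper open.
Joint ranges: [-163.93, 163.93], [-17.29, 119.83], [-79.2, 71.16], [3.27, 140.29], [-89.18, 269.18], [5.43, 117.66], [-154.24, 154.24]. Speed limits (degrees/s): [147.25, 147.25, 180, 180, 180, 180, 180].

## Interface

Orientations are given as [roll, pitch, yaw] about the fixed x, y, z axes, in that order (R = Rz(yaw) Ry(pitch) Rx(roll)).
In Python, from cell import env, read_camera gives the robot as it stands. The module is installed in compiled form; this text tells all that it offers.
- The arm moves only by the tool tcp_steps, called after "Request:" as name(argument=value, ...), one argument or row to a line, values as JSON. Schema: {"type":"object","properties":{"ticks":{"type":"object","properties":{"deltas":{"type":"array","items":{"type":"array","items":{"type":"number"},"minItems":5,"maxItems":5},"minItems":1,"maxItems":8}},"additionalProperties":false,"required":["deltas"]},"force":{"type":"number"},"only":{"type":"string"},"quiet":{"type":"boolean"},"lines":{"type":"string"}},"required":["ticks"],"additionalProperties":false}. ticks is an object whose key "deltas" holds a list of rows, 1 to 8 of them, each of 5 numbers: dx, dy, dz in parts of the range, where 1.0 means 0.5 m, then a turn about the tool's z in parts of the range, where 1.0 means 360 degrees, then the finger opening in m; each row is the pose to reach, as a shift and turn from the pose commanded when the call began, along the tool's axes at that moment; what a row does not reach only later rows make up. A row lasts 1/12 s, in which the tool goes at most 0.0417 m and 7.16 degrees, less where a joint would pass 70% of its speed; a pose out of reach is approached as far as the arm can. The fingers move at their own pace and stop on an object; force is the grip in N (left out, the last holds). Time passes only in rows, so rows that do not move let the fingers close. The tool returns the time, the measured TCP pose, the force, the opening and the grip force at its end. only (a regular expression) keeps the lines of the reply that match it, lines (a string "A,B") keeps lines A to B, and quiet returns only ok. Input that does not fit is refused with a message, and nothing moves.
- env.get_obs(): the state, without advancing time (a new reading comes with each control period).
- read_camera(name): name is "scene" or "top" or "wrist"; returns a dict with "color" (480x640x3 uint8, blue, green, red), "fx", "fy", "cx", "cy" (pixels), "world_from_camera" (4x4, takes a point from camera to world coordinates). Camera axes: x right, y down, z forward; pixel columns grow to the right and rows downward; lengths in m; the calibration is good to about 2 mm. A picture is of the moment at which its call begins. There is no depth.
- env.sign_off(): hands the job in; it is judged then, once.
The state is a dict: "time_s": time; "qpos": joint angles; "joint_velocities": joint speeds; "effort": joint torques, N m; "tool_pos": TCP position; "tool_rot": TCP orientation; "force": force on the tool from outside, world axes, zero at the start; "wrist_torque": the same for the moment, N m; "grip_width": finger opening in m; "grasp_force": force on a finger pad.
Only numpy, scipy, OpenCV 4.12 (cv2) and the standard library are available. Lean on these libraries where they do the work, as an engineer would, in place of code of your own. Each camera call takes 0.05 s, during which the arm holds its last target. There are 200 camera calls.

## Working session

There is one attempt and no reset: what is moved stays moved. The work goes in short steps, Python scripts to look and compute and a tool call to move; the robot and the scene stay as the last step left them, time stands still between calls to the robot, and variables do not carry over. Pictures are saved under pics/ and viewed, at most 10 in all, crops included, and the job is handed in when it is done.

```bash
mkdir -p pics
```

Run:
```python
from cell import env, read_camera
import cv2,pickle
for n in("scene","top"):
    d=read_camera(n); cv2.imwrite(f"pics/{n}0.png",d["color"]); pickle.dump(d,open(f"{n}0.pkl","wb"))
    print(n,d["fx"],d["cx"],d["cy"],d["world_from_camera"].round(3).tolist())
o=env.get_obs(); print(env.tip_reach,o["tool_pos"],o["tool_rot"],o["time_s"],o["grip_width"])
```

```text
scene 566.4180178833476 317.37733409954757 231.48260486704882 [[-0.5, -0.601, 0.624, -0.569], [-0.866, 0.334, -0.372, 0.644], [0.015, -0.726, -0.687, 1.317], [0.0, 0.0, 0.0, 1.0]]
top 498.1241986545275 315.5080616341359 242.41843437342507 [[0.025, -0.997, 0.079, 0.419], [-1.0, -0.024, 0.017, -0.022], [-0.015, -0.079, -0.997, 1.529], [0.0, 0.0, 0.0, 1.0]]
0.017 [0.27777275 0.58713411 0.23855785] [-1.79900437e+02  5.81604707e-03  1.54688078e+02] 0.1 0.08699989931081953
```

View pics/scene0.png

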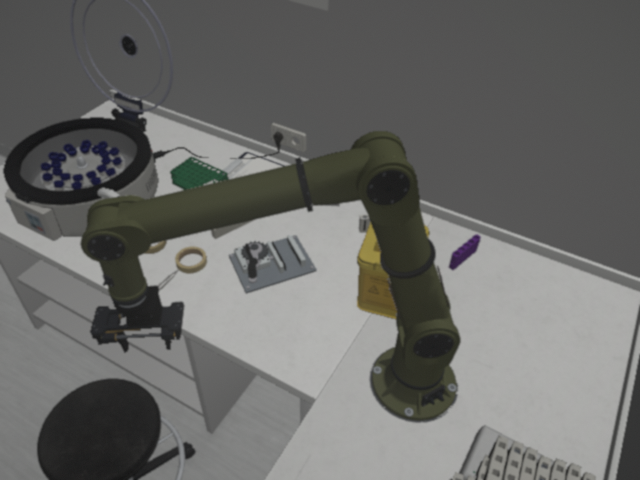

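View pics/top0.png

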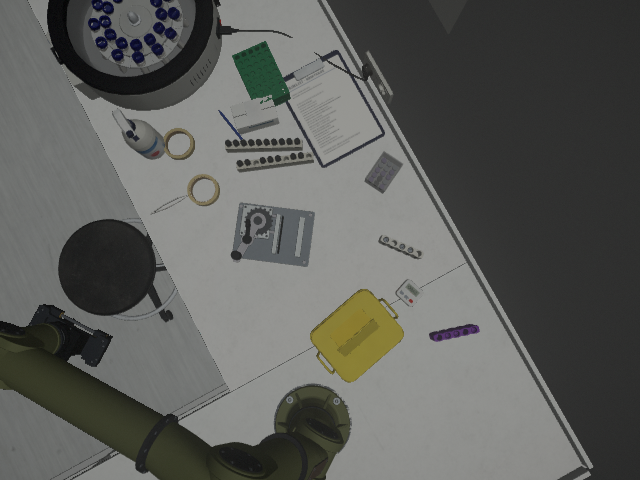

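The top view shows these rack candidates:
- White short rack at (401,246)
- Purple short rack at (454,332), not meant
- Long vial racks at (264,145) and (275,161)

By the description I choose (401,246). The clamp is at (275,235), with its handle knob at (236,255). I'll check both in one close crop.

Run:
```python
import cv2,pickle,numpy as np
im=pickle.load(open("top0.pkl","rb"))["color"]
a=cv2.resize(im[195:275,225:325],None,fx=6,fy=6,interpolation=cv2.INTER_CUBIC)
b=cv2.resize(im[225:270,370:430],None,fx=3.3,fy=3.3,interpolation=cv2.INTER_CUBIC)
c=np.zeros((480,800,3),np.uint8); c[:,:600]=a; c[:b.shape[0],600:600+b.shape[1]]=b[:,:200]
cv2.imwrite("pics/crop1.png",c)
```

```text
(no output)
```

View pics/crop1.png

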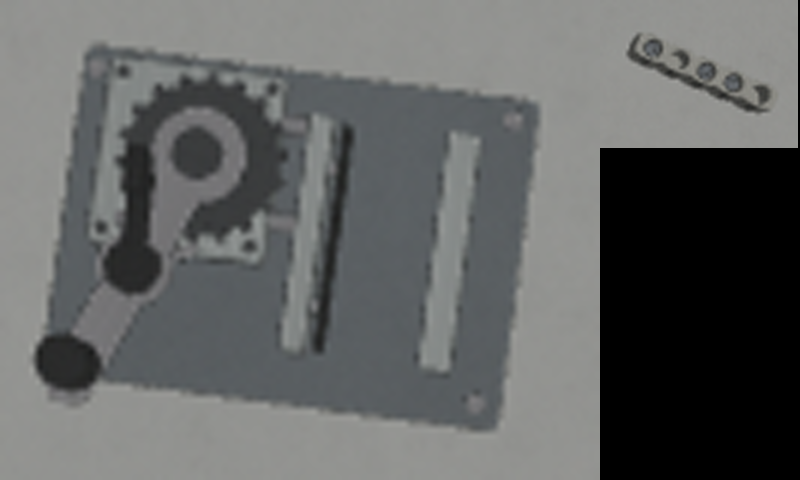

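The crop confirms the white five-hole rack, centred near (402.7,246.8). It also shows the clamp plate, both jaws, the spindle at crop (197,152), the knob at (68,360), and the fin on the left as seen from the knob end. Next I'll fit the poses.

Create h.py:
```python
import numpy as np, pickle
from scipy.optimize import least_squares
def ray(d,uv,z):
    T=d["world_from_camera"]; v=T[:3,:3]@[(uv[0]-d["cx"])/d["fx"],(uv[1]-d["cy"])/d["fy"],1]
    return (T[:3,3]+v*(z-T[2,3])/v[2])
def proj(d,p):
    T=d["world_from_camera"]; c=T[:3,:3].T@(np.asarray(p)-T[:3,3])
    return np.array([d["fx"]*c[0]/c[2]+d["cx"],d["fy"]*c[1]/c[2]+d["cy"]])
def fit(pw,po):
    po=np.array(po);pw=np.array(pw)
    f=lambda q:((po@np.array([[np.cos(q[2]),np.sin(q[2])],[-np.sin(q[2]),np.cos(q[2])]])+q[:2])-pw).ravel()
    r=least_squares(f,[0.6,0,0]); return r.x, r.fun.reshape(-1,2)
```

Run:
```python
import cv2
from h import *
d=pickle.load(open("top0.pkl","rb"))
pc=lambda u,v:((u+.5)/6+225-.5,(v+.5)/6+195-.5)
P=[((88,45),.012,(.085,.138)),((540,100),.012,(.085,-.097)),((495,430),.012,(-.085,-.097)),((48,370),.012,(-.085,.138)),((452,132),.044,(.06,-.055)),((418,367),.044,(-.06,-.055))]
w=[ray(d,pc(*p),z)[:2] for p,z,_ in P]
q,e=fit(w,[o for *_,o in P]); print("clamp",q[:2].round(4),np.degrees(q[2]).round(2),(e*1000).round(1).tolist())
c,s=np.cos(q[2]),np.sin(q[2]);R=np.array([[c,-s],[s,c]])
W=lambda x,y:R@[x,y]+q[:2]
sp=W(.03,.065);k=ray(d,pc(68,360),.113)[:2]
h=R.T@(k-sp);print("spindle",sp,"knob",k,"len",np.hypot(*h),"angle",np.arctan2(h[1],-h[0])-.65,"bed",W(0,-.03),"fin",ray(d,pc(138,165),.097)[:2], "spindle seen",ray(d,pc(197,152),.07)[:2])
# rack
im=d["color"]; g=im[225:270,370:430].astype(int)
H=[(653,47),(681,60),(708,72),(734,83),(762,96)]
hw=np.array([ray(d,((u-600+.5)/3.3+369.5,(v+.5)/3.3+224.5),.066)[:2] for u,v in H])
v=hw[-1]-hw[0];print("rack",hw.mean(0),"span",np.hypot(*v),"dir",np.degrees(np.arctan2(v[1],v[0])))
```

```text
clamp [0.5593 0.1131] -5.92 [[0.7, -0.0], [-0.3, -0.9], [-0.1, -2.0], [-0.9, 3.3], [0.9, 0.5], [-0.3, -0.9]]
spindle [0.59586009 0.17465026] knob [0.49009994 0.22800601] len 0.11845693182411873 angle -0.2859998366833558 bed [0.55622951 0.08324775] fin [0.58600989 0.2004664 ] spindle seen [0.5962774  0.17578016]
rack [ 0.5284769  -0.25241309] span 0.10569878739969965 dir -113.07130488422611
```

Create go.py:
```python
# print shift (tool axes) and turn from the present pose to world targets "x y z yaw"
import sys; from cell import env; from scipy.spatial.transform import Rotation as Ro; import numpy as np
o=env.get_obs(); R=Ro.from_euler("xyz",o["tool_rot"],degrees=True).as_matrix()
def show(t):
    print(t,"->",(R.T@(np.array(t[:3])-o["tool_pos"])).round(4),"turn",round((o["tool_rot"][2]-t[3]+180)%360-180,1),"steps",round(np.linalg.norm(np.array(t[:3])-o["tool_pos"])/.0417,1))
print(round(o["time_s"],2),o["tool_pos"].round(4),o["tool_rot"].round(2),"F",o["force"].round(1),"w",round(o["grip_width"],4),"g",o["grasp_force"],"q",np.round(o["qpos"]).astype(int))
for a in sys.argv[1:]: show([float(v) for v in a.split()])
```

```bash
python3 go.py "0.52 0.4 0.24 118" "0.56 0.1 0.24 66.93"
```

```text
0.1 [0.2778 0.5871 0.2386] [-1.7990e+02  1.0000e-02  1.5469e+02] F [-0.6 -0.8 -0.3] w 0.087 g 0.0 q [-64  18  -4  83   1  79  -3]
[0.52, 0.4, 0.24, 118.0] -> [-0.299  -0.0656 -0.0013] turn 36.7 steps 7.3
[0.56, 0.1, 0.24, 66.93] -> [-0.4634 -0.3197 -0.0008] turn 87.8 steps 13.5
```

Careful with the scale: shifts go in shares of 0.5 m and turns go in shares of 360 degrees. That gives: -0.3 m / 0.5 = -0.6, -0.275 m / 0.5 = -0.55, 54 degrees / 360 = 0.15.

Request:
tcp_steps(
  ticks={"deltas": [[-0.08,-0.016,0,0.0139,0.06],[-0.16,-0.034,0,0.0333,0.06],[-0.24,-0.052,0,0.0528,0.06],[-0.32,-0.07,0,0.0722,0.06],[-0.4,-0.088,0,0.0917,0.06],[-0.48,-0.106,0,0.1111,0.06],[-0.55,-0.124,0,0.1306,0.06],[-0.6,-0.18,0,0.15,0.06]]},
  force=20,
)

```text
time_s: 0.77
tool_pos: [0.5136, 0.3771, 0.2383]
tool_rot: [179.9, 0.0, 100.3]
force: [-1.4, -0.4, 0.2]
grip_width: 0.0604
grasp_force: 0.0
```

```bash
python3 go.py "0.57 0.1 0.24 66.93" "0.54 -0.18 0.24 66.93" "0.5285 -0.2524 0.24 66.93"
```

```text
0.77 [0.5136 0.3771 0.2383] [1.7994e+02 3.0000e-02 1.0028e+02] F [-1.4 -0.4  0.2] w 0.0604 g 0.0 q [-48  17  12  86  -3  78 -26]
[0.57, 0.1, 0.24, 66.93] -> [-0.2827  0.006  -0.0015] turn 33.4 steps 6.8
[0.54, -0.18, 0.24, 66.93] -> [-0.5529 -0.0735 -0.0014] turn 33.4 steps 13.4
[0.5285, -0.2524, 0.24, 66.93] -> [-0.622  -0.0977 -0.0014] turn 33.4 steps 15.1
```

To row units: -0.32 m / 0.5 = -0.64, -0.28 m / 0.5 = -0.56, 33.4 degrees / 360 = 0.0928.

Request:
tcp_steps(
  ticks={"deltas": [[-0.08,0,0,0.0194,0.06],[-0.16,0,0,0.0389,0.06],[-0.24,0.004,0,0.0583,0.06],[-0.32,0.008,0,0.0778,0.06],[-0.4,0.01,0,0.0928,0.06],[-0.48,0.012,0,0.0928,0.06],[-0.56,0.012,0,0.0928,0.06],[-0.64,-0.008,0,0.0928,0.06]]},
)

```text
time_s: 1.43
tool_pos: [0.5668, 0.061, 0.2392]
tool_rot: [180.0, 0.0, 67.3]
force: [1.1, -0.2, -0.3]
grip_width: 0.0602
grasp_force: 0.0
```

```bash
python3 go.py "0.5285 -0.2524 0.2 66.93"
```

```text
1.43 [0.5668 0.061  0.2392] [1.7996e+02 1.0000e-02 6.7300e+01] F [ 1.1 -0.2 -0.3] w 0.0602 g 0.0 q [-32   9  26  96  -4  76 -28]
[0.5285, -0.2524, 0.2, 66.93] -> [-0.3039  0.0856  0.0393] turn 0.4 steps 7.6
```

To row units: -0.304 m / 0.5 = -0.608, -0.266 m / 0.5 = -0.532, 0.4 degrees / 360 = 0.0011.

Request:
tcp_steps(
  ticks={"deltas": [[-0.076,0.022,0,0,0.06],[-0.152,0.044,0,0,0.06],[-0.228,0.066,0,0,0.06],[-0.304,0.088,0,0,0.06],[-0.38,0.11,0,0,0.06],[-0.456,0.13,0,0,0.06],[-0.532,0.15,0,0.0011,0.06],[-0.608,0.1712,0.04,0.0011,0.06]]},
)

```text
time_s: 2.1
tool_pos: [0.529, -0.2515, 0.2238]
tool_rot: [179.6, -0.1, 66.8]
force: [1.7, 0.3, -0.2]
grip_width: 0.0598
grasp_force: 0.0
```

Request:
tcp_steps(
  ticks={"deltas": [[0,0,0.02,0,0.06],[0,0,0.02,0,0.06]]},
)

```text
time_s: 2.27
tool_pos: [0.5251, -0.2507, 0.208]
tool_rot: [-179.7, 0.1, 66.5]
force: [-0.0, 0.6, -0.6]
grip_width: 0.06
grasp_force: 0.0
```

Run:
```python
from cell import read_camera
import cv2,pickle
for n in("wrist","top"):
    d=read_camera(n); pickle.dump(d,open(f"{n}1.pkl","wb")); cv2.imwrite(f"pics/{n}1.png",d["color"])
```

```bash
python3 go.py "0.5285 -0.2524 0.2 66.93"
```

```text
2.37 [ 0.5278 -0.2472  0.21  ] [-1.7989e+02 -4.0000e-02  6.6920e+01] F [ 0.9 -0.3 -0.1] w 0.0604 g 0.0 q [-11  13  39  97  -8  74   6]
[0.5285, -0.2524, 0.2, 66.93] -> [-0.0045  0.0026  0.01  ] turn -0.0 steps 0.3
```

View pics/wrist1.png

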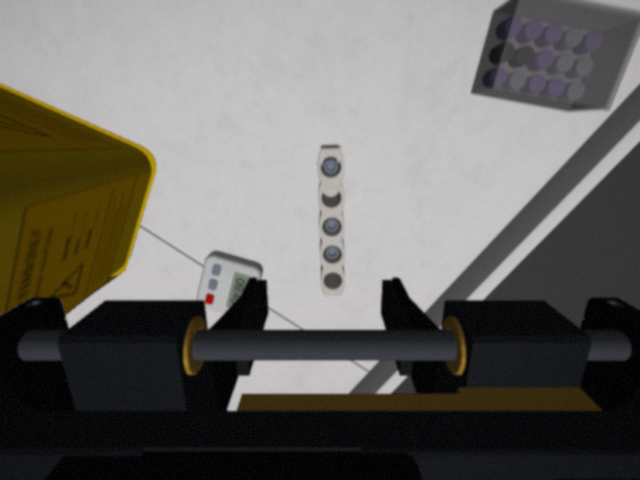

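Wrist view: the white five-hole rack runs from about (330,149) to (333,293), with its middle hole at (332,226). It is nearly aligned with the fingers. The timer (230,280) and the caps box (550,60) are clear.

Run:
```python
from h import *
d=pickle.load(open("wrist1.pkl","rb"))
H=[(330,166),(331,198),(332,226),(332.5,253),(333,281)]
w=np.array([ray(d,p,.066)[:2] for p in H]); v=w[0]-w[-1]
print(w.round(4).tolist(),w.mean(0),np.hypot(*v),np.degrees(np.arctan2(v[1],v[0])))
print([ray(d,p,.066)[:2].round(4).tolist() for p in [(330.5,150),(333,293)]])
```

```bash
python3 go.py "0.5285 -0.2524 0.053 66.93"
```

```text
[[0.5517, -0.2022], [0.5419, -0.2272], [0.533, -0.2504], [0.5235, -0.2737], [0.5132, -0.2992]] [ 0.53263038 -0.25053601] 0.10445337310859269 68.3699337338502
[[0.5571, -0.1905], [0.5084, -0.3105]]
2.37 [ 0.5278 -0.2472  0.21  ] [-1.7989e+02 -4.0000e-02  6.6920e+01] F [ 0.9 -0.3 -0.1] w 0.0604 g 0.0 q [-11  13  39  97  -8  74   6]
[0.5285, -0.2524, 0.053, 66.93] -> [-0.0046  0.0029  0.157 ] turn -0.0 steps 3.8
```

To row units: 0.157 m / 0.5 = 0.314, 0.15 m / 0.5 = 0.3, -0.8 degrees / 360 = -0.0022.

Request:
tcp_steps(
  ticks={"deltas": [[-0.006,0.008,0.06,-0.0022,0.05],[-0.006,0.008,0.14,-0.0022,0.05],[-0.006,0.008,0.2,-0.0022,0.05],[-0.006,0.008,0.26,-0.0022,0.05],[-0.006,0.008,0.3,-0.0022,0.05],[-0.006,0.008,0.314,-0.0022,0.05],[-0.006,0.008,0.314,-0.0022,0.05],[-0.006,0.008,0.314,-0.0022,0.05]]},
)

```text
time_s: 3.03
tool_pos: [0.5318, -0.252, 0.0548]
tool_rot: [179.9, -0.0, 67.8]
force: [0.1, -0.6, 0.2]
grip_width: 0.0501
grasp_force: 0.0
```

```bash
python3 go.py "0.5305 -0.2515 0.053 67.7"
```

```text
3.03 [ 0.5318 -0.252   0.0548] [ 1.7992e+02 -3.0000e-02  6.7800e+01] F [ 0.1 -0.6  0.2] w 0.0501 g 0.0 q [ -7  23  36 105 -16  57  13]
[0.5305, -0.2515, 0.053, 67.7] -> [-0.0001 -0.0014  0.0018] turn 0.1 steps 0.1
```

Close on the rack, then lift.

Request:
tcp_steps(
  ticks={"deltas": [[0,0,0,0,0.01],[0,0,0,0,0.01],[0,0,0,0,0.01],[0,0,0,0,0.01],[0,0,0,0,0.01],[0,0,0,0,0.01]]},
  force=25,
)

```text
time_s: 3.53
tool_pos: [0.5307, -0.2528, 0.0542]
tool_rot: [180.0, -0.0, 67.7]
force: [0.2, 0.9, 1.5]
grip_width: 0.0223
grasp_force: 25.0
```

Request:
tcp_steps(
  ticks={"deltas": [[0,0,-0.06,0,0.01],[0,0,-0.14,0,0.01],[0,0,-0.22,0,0.01],[0,0,-0.3,0,0.01],[0,0,-0.3,0,0.01],[0,0,-0.3,0,0.01]]},
)

```text
time_s: 4.03
tool_pos: [0.5319, -0.2535, 0.2064]
tool_rot: [179.7, -0.1, 67.7]
force: [-0.2, -0.0, -1.6]
grip_width: 0.0219
grasp_force: 25.0
```

```bash
python3 -c "
from cell import read_camera;import cv2,pickle
d=read_camera('wrist');pickle.dump(d,open('wrist2.pkl','wb'));cv2.imwrite('pics/wrist2.png',d['color'])";python3 go.py "0.57 0.09 0.2 -5.92"
```

```text
4.08 [ 0.5306 -0.2527  0.2041] [ 1.7994e+02 -4.0000e-02  6.7690e+01] F [ 0.2  0.2 -2.4] w 0.0221 g 24.999895485816523 q [-11  14  39  96  -9  73   8]
[0.57, 0.09, 0.2, -5.92] -> [ 0.332  -0.0937  0.0042] turn 73.6 steps 8.3
```

View pics/wrist2.png

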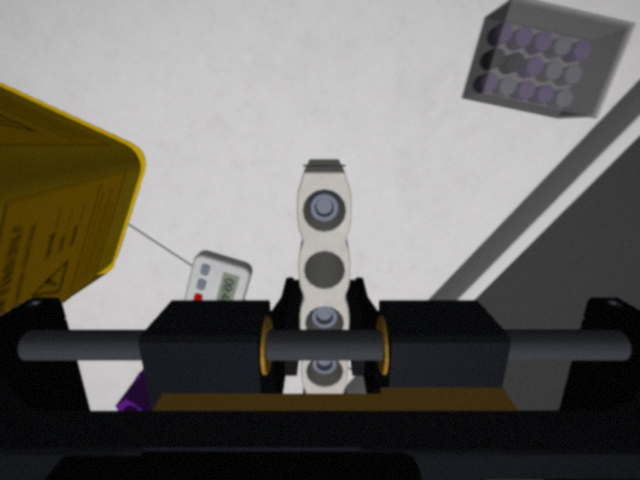

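Wrist view: the rack is held squarely between the fingers, with its holes at (324,209), (324,269), (323,318) and (324,363). The third is near the pads. I'll compute the along-length offset and the place pose.

Run:
```python
from h import *; from cell import env
d=pickle.load(open("wrist2.pkl","rb")); o=env.get_obs()
t=o["tool_pos"]; y=np.radians(o["tool_rot"][2])
for p in[(324,209),(324,269),(323,318),(324,363),(324,170)]:
    v=ray(d,p,t[2]+.013)[:2]-t[:2]; print(p,"tool x %.4f y %.4f"%(v@[np.cos(y),np.sin(y)],v@[np.sin(y),-np.cos(y)]))
c=np.radians(-5.92);R=np.array([[np.cos(c),-np.sin(c)],[np.sin(c),np.cos(c)]])
print("rack target",R@[0,-.038]+[.5593,.1131])
```

```text
(324, 209) tool x 0.0533 y 0.0020
(324, 269) tool x 0.0271 y 0.0019
(323, 318) tool x 0.0034 y 0.0015
(324, 363) tool x -0.0206 y 0.0019
(324, 170) tool x 0.0689 y 0.0020
rack target [0.55538069 0.07530266]
```

To row units: 0.3 m / 0.5 = 0.6, 0.27 m / 0.5 = 0.54, 56 degrees / 360 = 0.1556.

Request:
tcp_steps(
  ticks={"deltas": [[0.06,-0.018,-0.02,0.0194,0.01],[0.14,-0.04,-0.04,0.0389,0.01],[0.22,-0.062,-0.04,0.0583,0.01],[0.3,-0.084,-0.04,0.0778,0.01],[0.38,-0.106,-0.04,0.0972,0.01],[0.46,-0.128,-0.04,0.1167,0.01],[0.54,-0.15,-0.04,0.1361,0.01],[0.6,-0.17,-0.04,0.1556,0.01]]},
)

```text
time_s: 4.75
tool_pos: [0.5626, 0.0381, 0.2214]
tool_rot: [-180.0, 0.2, 15.6]
force: [1.4, -0.6, -0.1]
grip_width: 0.0221
grasp_force: 25.0
```

```bash
python3 go.py "0.5554 0.0753 0.15 -5.92"
```

```text
4.75 [0.5626 0.0381 0.2214] [-179.99    0.22   15.58] F [ 1.4 -0.6 -0.1] w 0.0221 g 24.992026453837752 q [-37   9  33  98  -5  74 -76]
[0.5554, 0.0753, 0.15, -5.92] -> [ 0.0034 -0.0378  0.0713] turn 21.5 steps 1.9
```

To row units: 0.07 m / 0.5 = 0.14, 0.06 m / 0.5 = 0.12, 21.5 degrees / 360 = 0.0597.

Request:
tcp_steps(
  ticks={"deltas": [[0,-0.02,0,0.0194,0.01],[0.002,-0.04,0.04,0.0389,0.01],[0.0028,-0.076,0.08,0.0597,0.01],[0.0028,-0.076,0.12,0.0597,0.01],[0.0028,-0.076,0.14,0.0597,0.01],[0.0028,-0.076,0.14,0.0597,0.01],[0.0028,-0.076,0.14,0.0597,0.01]]},
)

```text
time_s: 5.33
tool_pos: [0.5542, 0.0723, 0.1527]
tool_rot: [179.9, 0.1, -5.6]
force: [-0.8, -0.1, -0.3]
grip_width: 0.0219
grasp_force: 25.0
```

```bash
python3 -c "
from cell import read_camera;import cv2,pickle
for n in('top','scene','wrist'):
  d=read_camera(n);pickle.dump(d,open(n+'3.pkl','wb'))
  if n=='wrist': cv2.imwrite('pics/wrist3.png',d['color'])
";python3 go.py "0.5534 0.0755 0.068 -5.92"
```

```text
5.48 [0.5558 0.0726 0.1548] [-1.7997e+02 -1.0000e-01 -5.6400e+00] F [ 0.8 -0.5 -0.5] w 0.022 g 24.999911631457508 q [ -40   12   34  103   -7   67 -100]
[0.5534, 0.0755, 0.068, -5.92] -> [-0.0028 -0.0026  0.0868] turn 0.3 steps 2.1
```

View pics/wrist3.png

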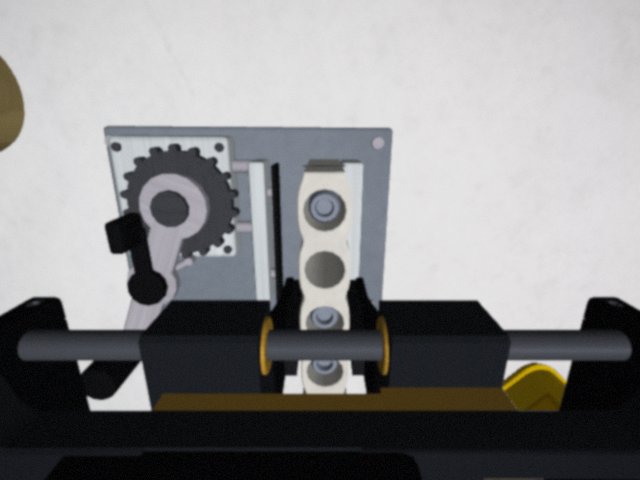

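Wrist view: the rack is parallel to the jaws and hangs above the gap. The moving jaw is at column 252-270, the fixed jaw's right edge at 362, the far plate corners at (105,127) and (391,128), and the spindle at (170,209). I'll cross-check the clamp fit with these.

Run:
```python
from h import *
d=pickle.load(open("wrist3.pkl","rb"))
c=np.radians(-5.92);R=np.array([[np.cos(c),-np.sin(c)],[np.sin(c),np.cos(c)]])
L=lambda p,z:(R.T@(ray(d,p,z)[:2]-[.5593,.1131])).round(4)
print("TL",L((105,127),.012),"TR",L((391,128),.012),"sp",L((170,209),.07),"mj",L((250,161),.044),L((268,161),.044),"fj end",L((362,162),.044),"rack3",L((323,318),.168),"h1",L((324,209),.168))
```

```text
TL [0.0864 0.1358] TR [ 0.0868 -0.0942] sp [0.0325 0.0657] mj [0.063 0.014] [0.0631 0.0008] fj end [ 0.0627 -0.0684] rack3 [ 0.0063 -0.0402] h1 [ 0.0552 -0.0404]
```

To row units: 0.083 m / 0.5 = 0.166, 0.08 m / 0.5 = 0.16.

Request:
tcp_steps(
  ticks={"deltas": [[-0.006,-0.005,0.04,0,0.01],[-0.006,-0.005,0.1,0,0.01],[-0.006,-0.005,0.14,0,0.01],[-0.006,-0.005,0.16,0,0.01],[-0.006,-0.005,0.166,0,0.01],[-0.006,-0.005,0.166,0,0.01],[-0.006,-0.005,0.166,0,0.01]]},
)

```text
time_s: 6.07
tool_pos: [0.5534, 0.076, 0.0722]
tool_rot: [-180.0, -0.1, -5.6]
force: [1.2, -0.1, -0.7]
grip_width: 0.0222
grasp_force: 25.0
```

```bash
python3 go.py "0.5534 0.0755 0.066 -5.92"
```

```text
6.07 [0.5534 0.076  0.0722] [-1.7995e+02 -1.4000e-01 -5.5900e+00] F [ 1.2 -0.1 -0.7] w 0.0222 g 24.999717618338764 q [-39  17  32 108 -11  58 -97]
[0.5534, 0.0755, 0.066, -5.92] -> [0.     0.0005 0.0062] turn 0.3 steps 0.1
```

Request:
tcp_steps(
  ticks={"deltas": [[0,0,0.002,0,0.01],[0,0,0.004,0,0.01],[0,0,0.006,0,0.01]]},
)

```text
time_s: 6.32
tool_pos: [0.5528, 0.0763, 0.0686]
tool_rot: [-180.0, -0.1, -5.6]
force: [-0.3, 0.0, 0.0]
grip_width: 0.0221
grasp_force: 25.0
```

```bash
python3 go.py
```

```text
6.32 [0.5528 0.0763 0.0686] [-1.7995e+02 -9.0000e-02 -5.5700e+00] F [-0.3  0.   0. ] w 0.0221 g 24.99988457886502 q [-39  17  32 108 -11  57 -97]
```

To row units: 0.002 m / 0.5 = 0.004, 0.001 m / 0.5 = 0.002.

Request:
tcp_steps(
  ticks={"deltas": [[0,0,0.002,0,0.01],[0,0,0.004,0,0.01]]},
)

```text
time_s: 6.48
tool_pos: [0.5524, 0.0762, 0.0661]
tool_rot: [-180.0, -0.0, -5.6]
force: [-3.7, -0.8, 9.9]
grip_width: 0.0223
grasp_force: 25.0
```

Request:
tcp_steps(
  ticks={"deltas": [[0,0,0.001,0,0.01],[0,0,0.002,0,0.01],[0,0,0.002,0,0.01]]},
)

```text
time_s: 6.73
tool_pos: [0.5523, 0.0762, 0.0661]
tool_rot: [-180.0, 0.0, -5.6]
force: [-3.3, -0.1, 9.3]
grip_width: 0.0217
grasp_force: 25.0
```

```bash
python3 go.py
```

```text
6.73 [0.5523 0.0762 0.0661] [-179.95    0.     -5.56] F [-3.3 -0.1  9.3] w 0.0217 g 25.00140889780596 q [-39  18  32 108 -11  57 -97]
```

To row units: -0.0015 m / 0.5 = -0.003.

Request:
tcp_steps(
  ticks={"deltas": [[0,0,-0.003,0,0.01],[0,0,-0.003,0,0.03],[0,0,-0.003,0,0.05],[0,0,-0.003,0,0.05],[0,0,-0.003,0,0.05],[0,0,-0.003,0,0.05]]},
)

```text
time_s: 7.23
tool_pos: [0.552, 0.0761, 0.066]
tool_rot: [180.0, 0.0, -5.6]
force: [-0.3, -0.5, 0.3]
grip_width: 0.0461
grasp_force: 0.0
```

Request:
tcp_steps(
  ticks={"deltas": [[0,0,-0.06,0,0.05],[0,0,-0.14,0,0.05],[0,0,-0.22,0,0.05],[-0.06,0,-0.28,0,0.05],[-0.14,0,-0.3,0,0.05],[-0.14,0,-0.3,0,0.05],[-0.14,0,-0.3,0,0.05]]},
)

```text
time_s: 7.82
tool_pos: [0.4816, 0.0836, 0.2176]
tool_rot: [-179.8, -0.1, -5.5]
force: [0.1, -0.1, 0.0]
grip_width: 0.05
grasp_force: 0.0
```

```bash
python3 -c "
from cell import read_camera;import cv2,pickle
for n in('top','wrist'):
  d=read_camera(n);pickle.dump(d,open(n+'4.pkl','wb'));cv2.imwrite('pics/'+n+'4.png',d['color'])
";python3 go.py
```

```text
7.92 [0.4827 0.0829 0.2161] [-1.7998e+02 -3.0000e-02 -5.5600e+00] F [-0.   0.4 -0.5] w 0.05 g 0.0 q [ -45   -2   32  108    1   73 -109]
```

View pics/wrist4.png

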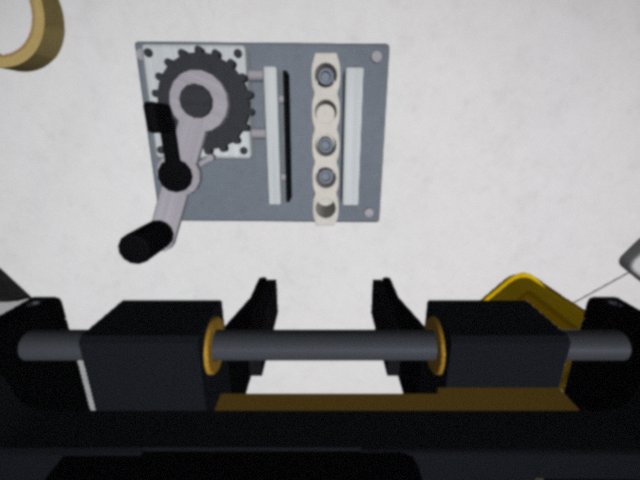

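Wrist view: the rack stands upright between the jaws, with its end holes at (325,75) and (325,208). The fin is near (159,117), the knob top at (135,246), the lever pivot at (176,175) and the spindle at (197,99).

Run:
```python
from h import *
d=pickle.load(open("wrist4.pkl","rb"))
c=np.radians(-5.92);R=np.array([[np.cos(c),-np.sin(c)],[np.sin(c),np.cos(c)]]);O=np.array([.5593,.1131])
L=lambda p,z:(R.T@(ray(d,p,z)[:2]-O)).round(4)
print("holes",L((325,75),.078),L((325,208),.078),"sp",L((197,99),.07),"knob",L((135,246),.113),"fin",L((156,115),.097),"piv",L((176,175),.072),"jaw ends",L((265,67),.044),L((270,204),.044))
W=lambda p:(R@p+O).round(4)
sp=np.array([.03,.065])
for a in(-.286,):
    t=.65+a;u=np.array([-np.cos(t),np.sin(t)]); n=np.array([-u[1],u[0]])  # ccw normal
    for s,b in(("fin now",-.45),("mid",0),("closed",.45)):
        # lever direction from pivot to fin: -u rotated clockwise by b
        l=-u; l=np.array([l[0]*np.cos(b)+l[1]*np.sin(b),-l[0]*np.sin(b)+l[1]*np.cos(b)])
        f=sp+.064*u+.046*l; print(s,f.round(4),W(f),"lever dir world",(R@l).round(3))
    print("knob",W(sp+.12*u),"u",(R@u).round(3))
```

```text
holes [ 0.0509 -0.0371] [-0.0523 -0.0379] sp [0.0339 0.0649] knob [-0.0756  0.109 ] fin [0.0207 0.0867] piv [-0.0261  0.0882] jaw ends [0.0615 0.0137] [-0.0563  0.0143]
fin now [0.016  0.0917] [0.5847 0.2027] lever dir world [ 1.    -0.017]
mid [0.0132 0.0714] [0.5798 0.1828] lever dir world [ 0.893 -0.45 ]
closed [0.0018 0.0543] [0.5667 0.167 ] lever dir world [ 0.608 -0.794]
knob [0.4887 0.2287] u [-0.893  0.45 ]
```

```bash
python3 go.py "0.6005 0.2339 0.2 -26.8" "0.6005 0.2339 0.095 -26.8"
```

```text
7.92 [0.4827 0.0829 0.2161] [-1.7998e+02 -3.0000e-02 -5.5600e+00] F [-0.   0.4 -0.5] w 0.05 g 0.0 q [ -45   -2   32  108    1   73 -109]
[0.6005, 0.2339, 0.2, -26.8] -> [ 0.1026 -0.1617  0.0162] turn 21.2 steps 4.6
[0.6005, 0.2339, 0.095, -26.8] -> [ 0.1026 -0.1616  0.1212] turn 21.2 steps 5.4
```

To row units: -0.1617 m / 0.5 = -0.3234, -0.13 m / 0.5 = -0.26, 21.2 degrees / 360 = 0.0589.

Request:
tcp_steps(
  ticks={"deltas": [[0.04,-0.06,0,0.0194,0],[0.08,-0.13,0,0.0389,0],[0.12,-0.2,0,0.0589,0],[0.16,-0.26,0,0.0589,0],[0.2052,-0.3234,0.02,0.0589,0],[0.2052,-0.3234,0.08,0.0589,0],[0.2052,-0.3234,0.12,0.0589,0],[0.2052,-0.3234,0.12,0.0589,0]]},
)

```text
time_s: 8.58
tool_pos: [0.5979, 0.2327, 0.1484]
tool_rot: [179.3, 0.3, -26.8]
force: [-0.9, -0.6, -0.5]
grip_width: 0.0056
grasp_force: 0.0
```

```bash
python3 go.py "0.6005 0.2339 0.095 -26.8"
```

```text
8.58 [0.5979 0.2327 0.1484] [179.35   0.31 -26.76] F [-0.9 -0.6 -0.5] w 0.0056 g 0.0 q [ -47   23   29   91  -11   70 -132]
[0.6005, 0.2339, 0.095, -26.8] -> [ 0.0021 -0.0028  0.0533] turn 0.0 steps 1.3
```

To row units: 0.053 m / 0.5 = 0.106, 0.05 m / 0.5 = 0.1.

Request:
tcp_steps(
  ticks={"deltas": [[0.004,-0.006,0.06,0,0],[0.004,-0.006,0.1,0,0],[0.004,-0.006,0.106,0,0],[0.004,-0.006,0.106,0,0],[0.004,-0.006,0.106,0,0]]},
)

```text
time_s: 9.0
tool_pos: [0.6045, 0.2353, 0.1043]
tool_rot: [-180.0, -0.1, -26.8]
force: [-0.2, -0.7, -0.9]
grip_width: 0.0008
grasp_force: 0.0
```

Request:
tcp_steps(
  ticks={"deltas": [[0,0.012,0,0,0],[0,0.024,0,0,0],[0,0.024,0,0,0]]},
)

```text
time_s: 9.25
tool_pos: [0.5984, 0.2231, 0.1047]
tool_rot: [-180.0, -0.1, -26.9]
force: [-0.6, 0.2, -0.1]
grip_width: 0.0001
grasp_force: 0.0
```

Request:
tcp_steps(
  ticks={"deltas": [[0,0.012,0,0,0],[0,0.024,0,0,0],[0,0.036,0,0,0],[0,0.048,0,0,0],[0,0.06,0,0,0],[0,0.068,0,0,0],[0,0.068,0,0,0]]},
)

```text
time_s: 9.83
tool_pos: [0.5827, 0.1935, 0.1036]
tool_rot: [-180.0, -0.0, -26.8]
force: [1.7, 0.2, -0.3]
grip_width: 0.0003
grasp_force: 0.4
```

```bash
python3 go.py "0.5766 0.1867 0.095 -26.8"
```

```text
9.83 [0.5827 0.1935 0.1036] [-1.7998e+02 -1.0000e-02 -2.6850e+01] F [ 1.7  0.2 -0.3] w 0.0003 g 0.43554689531447366 q [ -45   21   30   99  -12   63 -129]
[0.5766, 0.1867, 0.095, -26.8] -> [-0.0023  0.0088  0.0086] turn -0.0 steps 0.3
```

To row units: 0.007 m / 0.5 = 0.014, 0.004 m / 0.5 = 0.008.

Request:
tcp_steps(
  ticks={"deltas": [[0,0.008,0,0,0],[0,0.014,0,0,0],[0,0.014,0,0,0]]},
)

```text
time_s: 10.08
tool_pos: [0.579, 0.1885, 0.1033]
tool_rot: [-180.0, 0.1, -26.8]
force: [0.2, 3.7, 2.0]
grip_width: 0.0003
grasp_force: 1.2
```

Request:
tcp_steps(
  ticks={"deltas": [[0,0.006,0,0,0],[0,0.01,0,0,0],[0,0.01,0,0,0]]},
)

```text
time_s: 10.33
tool_pos: [0.5763, 0.1851, 0.1032]
tool_rot: [-180.0, 0.1, -26.7]
force: [-0.4, 4.2, 2.7]
grip_width: 0.0004
grasp_force: 2.0
```

Request:
tcp_steps(
  ticks={"deltas": [[0,-0.02,0,0,0],[0,-0.04,-0.04,0,0],[0,-0.04,-0.1,0,0],[0,-0.04,-0.16,0,0],[-0.08,-0.04,-0.22,-0.0194,0],[-0.16,-0.04,-0.24,-0.0389,0],[-0.22,-0.04,-0.24,-0.0583,0.05],[-0.22,-0.04,-0.24,-0.0583,0.05]]},
)

```text
time_s: 11.0
tool_pos: [0.4823, 0.256, 0.2238]
tool_rot: [-179.9, 0.2, -5.0]
force: [-0.7, 1.7, -0.4]
grip_width: 0.0074
grasp_force: 0.0
```

```bash
python3 -c "
from cell import read_camera;import cv2,pickle
for n in('top','wrist'):
  d=read_camera(n);pickle.dump(d,open(n+'5.pkl','wb'));cv2.imwrite('pics/'+n+'5.png',d['color'])
";python3 go.py
```

```text
11.1 [0.4868 0.2516 0.223 ] [ 1.7992e+02  4.0000e-02 -5.6400e+00] F [ 0.1 -0.3 -0.6] w 0.0144 g 0.0 q [ -54    7   26  100   -3   74 -123]
```

View pics/wrist5.png

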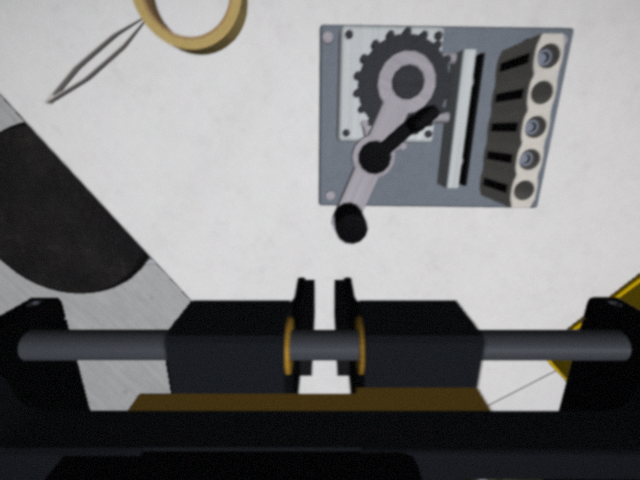

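Wrist view: the fin is now at (424,116), to the right of the line from pivot (375,155) to spindle (407,82). The knob top is at (351,220) and the rack is still standing. I'll compute the handle and lever angles and the arc.

Create arc.py:
```python
# knob arc: world knob points for handle angles, with shifts (tool axes) from the present pose
import sys; from h import *; from cell import env; from scipy.spatial.transform import Rotation as Ro
c=np.radians(-5.92);R=np.array([[np.cos(c),-np.sin(c)],[np.sin(c),np.cos(c)]]);O=np.array([.5593,.1131])
L=lambda d,p,z:(R.T@(ray(d,p,z)[:2]-O)); SP=np.array([.03,.065])
K=lambda a,r=.12:R@(SP+r*np.array([-np.cos(.65+a),np.sin(.65+a)]))+O
def ang(d,p,z):
    v=L(d,p,z)-SP; return np.arctan2(v[1],-v[0])-.65
if __name__=="__main__":
    o=env.get_obs(); T=Ro.from_euler("xyz",o["tool_rot"],degrees=True).as_matrix(); z=float(sys.argv[1])
    dv=K(0)*0+o["tool_pos"][:2]-K(0,0); v=R.T@dv; print("t",round(o["time_s"],2),"tcp z",o["tool_pos"][2].round(4),"yaw",o["tool_rot"][2].round(1),"tcp r",np.hypot(*v).round(4),"angle",(np.arctan2(v[1],-v[0])-.65).round(3),"F",o["force"].round(1),"g",round(o["grasp_force"],1),"q7",round(o["qpos"][6]))
    for a in sys.argv[2:]:
        k=K(float(a)); print(a,k.round(4),(T.T@(np.append(k,z)-o["tool_pos"])).round(4))
```

Run:
```python
from arc import *
d=pickle.load(open("wrist5.pkl","rb"))
a=ang(d,(351,218),.113); f=L(d,(424,117),.097);p=L(d,(375,155),.072);s=L(d,(407,82),.07)
print("handle",a,np.hypot(*(L(d,(351,218),.113)-SP)),"piv r",np.hypot(*(p-s)),"lever ang",np.arctan2(*(s-p)[::-1])-np.arctan2(*(f-p)[::-1]),"sp",s,"len",np.hypot(*(f-p)), "pivot handle ang",np.arctan2((p-s)[1],-(p-s)[0])-.65,"knob rel s", np.arctan2((L(d,(351,218),.113)-s)[1],-(L(d,(351,218),.113)-s)[0])-.65)
```

```bash
python3 arc.py 0.093 -0.286 -0.25
```

```text
handle -0.21029580355650673 0.10941529567240464 piv r 0.0615290027165289 lever ang 0.4334415647318409 sp [0.03285368 0.0667898 ] len 0.043514033364611605 pivot handle ang -0.2697741371962913 knob rel s -0.23577027794327132
t 11.1 tcp z 0.223 yaw -5.6 tcp r 0.1335 angle -0.139 F [ 0.1 -0.3 -0.6] g 0.0 q7 -123
-0.286 [0.4887 0.2287] [0.0042 0.0225 0.13  ]
-0.25 [0.4907 0.2325] [0.0059 0.0185 0.13  ]
```

To row units: -56 degrees / 360 = -0.1556.

Request:
tcp_steps(
  ticks={"deltas": [[0,0,0,-0.0194,0.055],[0,0,0,-0.0389,0.055],[0,0,0,-0.0583,0.055],[0,0,0,-0.0778,0.055],[0,0,0,-0.0972,0.055],[0,0,0,-0.1167,0.055],[0,0,0,-0.1361,0.055],[0,0,0,-0.1556,0.055]]},
  force=25,
)

```text
time_s: 11.77
tool_pos: [0.4892, 0.249, 0.2221]
tool_rot: [179.9, 0.2, 50.3]
force: [0.6, 0.6, -0.7]
grip_width: 0.0543
grasp_force: 0.0
```

Request:
tcp_steps(
  ticks={"deltas": [[0,0,0,-0.0194,0.055],[0,0,0,-0.0389,0.055],[0,0,0,-0.0583,0.055],[0,0,0,-0.0778,0.055],[0,0,0,-0.0972,0.055],[0,0,0,-0.1167,0.055],[0,0,0,-0.1361,0.055],[0,0,0,-0.1556,0.055]]},
)

```text
time_s: 12.43
tool_pos: [0.4892, 0.249, 0.2221]
tool_rot: [-179.9, 0.2, 106.3]
force: [-0.2, 0.3, -0.2]
grip_width: 0.0552
grasp_force: 0.0
```

Request:
tcp_steps(
  ticks={"deltas": [[0,0,0,-0.0194,0.055],[0,0,0,-0.0389,0.055],[0,0,0,-0.0583,0.055],[0,0,0,-0.0778,0.055],[0,0,0,-0.0833,0.055],[0,0,0,-0.0833,0.055]]},
)

```text
time_s: 12.93
tool_pos: [0.4891, 0.2492, 0.2221]
tool_rot: [-179.8, 0.1, 136.1]
force: [-0.0, -0.0, 0.3]
grip_width: 0.0554
grasp_force: 0.0
```

```bash
python3 arc.py 0.18 -0.27 0
```

```text
t 12.93 tcp z 0.2221 yaw 136.1 tcp r 0.1302 angle -0.144 F [-0.  -0.   0.3] g 0.0 q7 18
-0.27 [0.4896 0.2304] [-0.0133 -0.0131  0.0422]
0 [0.5083 0.2567] [-0.0085  0.0189  0.0421]
```

To row units: 0.04 m / 0.5 = 0.08, -0.0133 m / 0.5 = -0.0266.

Request:
tcp_steps(
  ticks={"deltas": [[-0.0266,-0.026,0,0,0.06],[-0.0266,-0.026,0.04,0,0.06],[-0.0266,-0.026,0.08,0,0.06],[-0.0266,-0.026,0.08,0,0.06],[-0.0266,-0.026,0.08,0,0.06]]},
)

```text
time_s: 13.35
tool_pos: [0.4885, 0.2313, 0.182]
tool_rot: [-179.8, -0.0, 136.1]
force: [0.7, 0.2, 0.3]
grip_width: 0.0599
grasp_force: 0.0
```

```bash
python3 -c "
from cell import read_camera;import cv2,pickle
d=read_camera('wrist');pickle.dump(d,open('wrist6.pkl','wb'));cv2.imwrite('pics/wrist6.png',d['color'])
";python3 arc.py 0.095 -0.27
```

```text
t 13.4 tcp z 0.1832 yaw 136.1 tcp r 0.1211 angle -0.26 F [0.9 0.  0.2] g 0.0 q7 20
-0.27 [0.4896 0.2304] [-0.0014 -0.0008  0.0882]
```

View pics/wrist6.png

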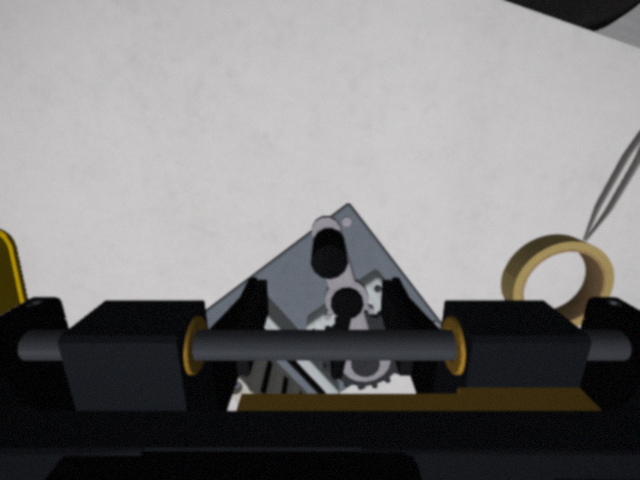

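Wrist view: the knob sits between the fingers in column, near (329,258). I'll check its position against the TCP.

Run:
```python
from arc import *
d=pickle.load(open("wrist6.pkl","rb")); o=env.get_obs()
for p,z in(((329,262),.113),((328,242),.067)):
    w=ray(d,p,z); t=o["tool_pos"]; y=np.radians(o["tool_rot"][2]); v=w[:2]-t[:2]
    print(w.round(4),"angle",ang(d,p,z).round(3),"tool x",(v@[np.cos(y),np.sin(y)]).round(4),"y",(v@[np.sin(y),-np.cos(y)]).round(4))
print(d["world_from_camera"][:3,3])
```

```text
[0.4924 0.2325 0.113 ] angle -0.243 tool x -0.002 y 0.0026
[0.493  0.2315 0.067 ] angle -0.248 tool x -0.0031 y 0.0023
[0.42868586 0.29016106 0.32730702]
```

Knob is 2 mm off the TCP, well within the opening. Descend and grip.

Careful with the scale: shifts go in shares of 0.5 m and turns go in shares of 360 degrees. That gives: 0.086 m / 0.5 = 0.172, 0.08 m / 0.5 = 0.16.

Request:
tcp_steps(
  ticks={"deltas": [[-0.004,0.002,0.06,0,0.06],[-0.004,0.002,0.12,0,0.06],[-0.004,0.002,0.16,0,0.06],[-0.004,0.002,0.172,0,0.06],[-0.004,0.002,0.172,0,0.06]]},
)

```text
time_s: 13.82
tool_pos: [0.4906, 0.2317, 0.0966]
tool_rot: [-179.9, -0.0, 136.2]
force: [-0.6, 0.0, 0.4]
grip_width: 0.0599
grasp_force: 0.0
```

Request:
tcp_steps(
  ticks={"deltas": [[0,0,0,0,0.015],[0,0,0,0,0.015],[0,0,0,0,0.015],[0,0,0,0,0.015],[0,0,0,0,0.015]]},
  force=20,
)

```text
time_s: 14.23
tool_pos: [0.4913, 0.2323, 0.0982]
tool_rot: [179.9, 0.0, 136.2]
force: [0.5, -0.0, -0.5]
grip_width: 0.0344
grasp_force: 0.0
```

```bash
python3 arc.py 0.096 -0.25 -0.1 0.05 0.2 0.35 0.5 0.65 0.75
```

```text
t 14.23 tcp z 0.0982 yaw 136.2 tcp r 0.1194 angle -0.249 F [ 0.5 -0.  -0.5] g 0.0 q7 22
-0.25 [0.4907 0.2325] [ 0.0006 -0.0003  0.0022]
-0.1 [0.5006 0.2476] [0.0039 0.0174 0.0022]
0.05 [0.5125 0.261 ] [0.0045 0.0354 0.0022]
0.2 [0.5264 0.2725] [0.0025 0.0532 0.0023]
0.35 [0.5418 0.2818] [-0.0022  0.0706  0.0023]
0.5 [0.5584 0.2887] [-0.0094  0.0871  0.0023]
0.65 [0.5758 0.293 ] [-0.0191  0.1023  0.0024]
0.75 [0.5878 0.2944] [-0.0267  0.1115  0.0024]
```

To row units: 0.001 m / 0.5 = 0.002.

Request:
tcp_steps(
  ticks={"deltas": [[0,0,0.002,0,0.015],[0,0,0.002,0,0.015],[0,0,0.002,0,0.015],[0,0,0.002,0,0.015]]},
  force=20,
)

```text
time_s: 14.57
tool_pos: [0.4912, 0.2322, 0.0966]
tool_rot: [180.0, 0.0, 136.2]
force: [1.3, -0.2, 1.4]
grip_width: 0.0251
grasp_force: 20.0
```

```bash
python3 arc.py 0.097 -0.25
```

```text
t 14.57 tcp z 0.0966 yaw 136.2 tcp r 0.1194 angle -0.251 F [ 1.3 -0.2  1.4] g 20.0 q7 22
-0.25 [0.4907 0.2325] [ 0.0006 -0.     -0.0004]
```

To row units: 0.053 m / 0.5 = 0.106, 0.044 m / 0.5 = 0.088.

Request:
tcp_steps(
  ticks={"deltas": [[0.004,0.018,0,0,0.015],[0.008,0.034,0,0,0.015],[0.009,0.052,0,0,0.015],[0.009,0.07,0,0,0.015],[0.008,0.088,0,0,0.015],[0.005,0.106,0,0,0.015],[0.005,0.106,0,0,0.015],[0.005,0.106,0,0,0.015]]},
)

```text
time_s: 15.23
tool_pos: [0.5263, 0.2732, 0.0966]
tool_rot: [180.0, -0.0, 136.3]
force: [-1.2, -0.6, 4.6]
grip_width: 0.0255
grasp_force: 20.0
```

```bash
python3 arc.py 0.097 0.2 0.3 0.4 0.5 0.6 0.7
```

```text
t 15.23 tcp z 0.0966 yaw 136.3 tcp r 0.1206 angle 0.203 F [-1.2 -0.6  4.6] g 20.0 q7 21
0.2 [0.5264 0.2725] [-0.0005 -0.0004 -0.0004]
0.3 [0.5365 0.2789] [-0.0034  0.0112 -0.0004]
0.4 [0.5472 0.2844] [-0.0074  0.0225 -0.0004]
0.5 [0.5584 0.2887] [-0.0125  0.0334 -0.0004]
0.6 [0.57   0.2918] [-0.0186  0.0437 -0.0004]
0.7 [0.5818 0.2938] [-0.0258  0.0533 -0.0004]
```

Continue to +0.70, then check the jaw numerically with the scene, top and wrist images.

To row units: 0.053 m / 0.5 = 0.106, 0.0435 m / 0.5 = 0.087.

Request:
tcp_steps(
  ticks={"deltas": [[-0.003,0.012,0,0,0.015],[-0.007,0.022,0,0,0.015],[-0.011,0.034,0,0,0.015],[-0.015,0.045,0,0,0.015],[-0.025,0.066,0,0,0.015],[-0.037,0.087,0,0,0.015],[-0.05,0.106,0,0,0.015],[-0.05,0.106,0,0,0.015]]},
)

```text
time_s: 15.9
tool_pos: [0.5814, 0.2954, 0.0966]
tool_rot: [179.9, -0.1, 136.3]
force: [-2.6, 1.1, 6.4]
grip_width: 0.0257
grasp_force: 20.0
```

```bash
python3 -c "
from cell import read_camera;import cv2,pickle
for n in('top','scene','wrist'):
  d=read_camera(n);pickle.dump(d,open(n+'7.pkl','wb'));cv2.imwrite('pics/'+n+'7.png',d['color'])
";python3 arc.py 0.097 0.7
```

Create jaw.py:
```python
import sys,cv2; from arc import *
# grey profile across the jaws (clamp y, at jaw-top height) averaged over a stretch of clamp x
for f in sys.argv[3:]:
    d=pickle.load(open(f+".pkl","rb")); g=cv2.cvtColor(d["color"],cv2.COLOR_BGR2GRAY)
    xs=np.linspace(float(sys.argv[1]),float(sys.argv[2]),8); ys=np.arange(.026,-.075,-.002)
    P=np.array([[proj(d,np.append(R@[x,y]+O,.044)) for y in ys] for x in xs],np.float32)
    print(f,P[0,0].round(),P[-1,-1].round()); m=np.median(cv2.remap(g,P[...,0],P[...,1],cv2.INTER_LINEAR),0).astype(int)
    print(" ".join(f"{int(round(y*1000))}:{v}" for y,v in zip(ys,m)))
```

```bash
python3 jaw.py -0.05 0.05 scene0 scene7 top0 top7
```

```text
t 16.05 tcp z 0.0966 yaw 136.3 tcp r 0.1215 angle 0.693 F [-1.6  1.2  4.6] g 20.0 q7 23
0.7 [0.5818 0.2938] [-0.0017 -0.0004 -0.0004]
scene0 [276. 267.] [294. 237.]
26:98 24:93 22:89 20:88 18:95 16:111 14:128 12:143 10:150 8:148 6:136 4:115 2:90 0:70 -2:69 -4:79 -6:92 -8:101 -10:104 -12:105 -14:105 -16:105 -18:105 -20:105 -22:105 -24:105 -26:105 -28:106 -30:105 -32:105 -34:105 -36:105 -38:104 -40:101 -42:96 -44:86 -46:73 -48:64 -50:65 -52:79 -54:103 -56:126 -58:144 -60:154 -62:157 -64:156 -66:154 -68:146 -70:135 -72:121 -74:111
scene7 [276. 267.] [294. 237.]
26:98 24:98 22:99 20:99 18:99 16:97 14:94 12:90 10:85 8:84 6:90 4:105 2:122 0:135 -2:142 -4:140 -6:130 -8:110 -10:88 -12:69 -14:62 -16:69 -18:77 -20:80 -22:79 -24:78 -26:73 -28:73 -30:73 -32:73 -34:75 -36:81 -38:88 -40:104 -42:115 -44:116 -46:113 -48:111 -50:110 -52:110 -54:114 -56:123 -58:133 -60:140 -62:144 -64:146 -66:145 -68:139 -70:129 -72:116 -74:106
top0 [268. 249.] [306. 220.]
26:92 24:93 22:93 20:93 18:91 16:103 14:130 12:135 10:134 8:134 6:126 4:105 2:90 0:76 -2:48 -4:42 -6:63 -8:86 -10:94 -12:94 -14:94 -16:94 -18:94 -20:94 -22:94 -24:94 -26:94 -28:94 -30:94 -32:94 -34:94 -36:94 -38:95 -40:94 -42:94 -44:94 -46:95 -48:94 -50:94 -52:91 -54:106 -56:131 -58:138 -60:138 -62:136 -64:136 -66:136 -68:127 -70:106 -72:93 -74:93
top7 [268. 249.] [306. 220.]
26:99 24:100 22:100 20:101 18:101 16:101 14:102 12:102 10:102 8:101 6:99 4:106 2:140 0:144 -2:143 -4:144 -6:136 -8:117 -10:98 -12:83 -14:57 -16:48 -18:69 -20:94 -22:103 -24:118 -26:129 -28:126 -30:124 -32:114 -34:113 -36:113 -38:111 -40:128 -42:141 -44:138 -46:118 -48:92 -50:90 -52:97 -54:114 -56:141 -58:148 -60:148 -62:146 -64:145 -66:146 -68:136 -70:114 -72:100 -74:101
```

Both cameras show that the jaw travelled about 12 mm, so 18-22 mm more is needed. Swing back now.

```bash
python3 arc.py 0.0966 0.55 0.45 0.3 0.15 0.0 -0.15
```

```text
t 16.05 tcp z 0.0966 yaw 136.3 tcp r 0.1215 angle 0.693 F [-1.6  1.2  4.6] g 20.0 q7 23
0.55 [0.5641 0.2904] [ 0.0087 -0.015  -0.    ]
0.45 [0.5527 0.2866] [ 0.0143 -0.0256 -0.0001]
0.3 [0.5365 0.2789] [ 0.0208 -0.0424 -0.0001]
0.15 [0.5216 0.2689] [ 0.0246 -0.06   -0.0001]
0.0 [0.5083 0.2567] [ 0.0258 -0.0779 -0.0001]
-0.15 [0.497  0.2427] [ 0.0243 -0.0958 -0.0002]
```

To row units: -0.0958 m / 0.5 = -0.1916, -0.0779 m / 0.5 = -0.1558.

Request:
tcp_steps(
  ticks={"deltas": [[0.01,-0.016,0,0,0.015],[0.0174,-0.03,0,0,0.015],[0.0286,-0.0512,0,0,0.015],[0.0416,-0.0848,0,0,0.015],[0.0492,-0.12,0,0,0.015],[0.0516,-0.1558,0,0,0.015],[0.0486,-0.1916,0,0,0.015],[0.0486,-0.1916,0,0,0.015]]},
)

```text
time_s: 16.72
tool_pos: [0.4947, 0.2382, 0.0966]
tool_rot: [-179.9, -0.1, 136.1]
force: [-1.2, -0.1, 4.4]
grip_width: 0.0252
grasp_force: 20.0
```

```bash
python3 arc.py 0.0966 -0.25 -0.35 -0.45 -0.55 -0.65 -0.7
```

```text
t 16.72 tcp z 0.0966 yaw 136.1 tcp r 0.1195 angle -0.192 F [-1.2 -0.1  4.4] g 20.0 q7 22
-0.25 [0.4907 0.2325] [-0.0011 -0.0068 -0.    ]
-0.35 [0.4855 0.2218] [-0.0048 -0.0182  0.    ]
-0.45 [0.4813 0.2105] [-0.0096 -0.0292  0.    ]
-0.55 [0.4783 0.1989] [-0.0155 -0.0397  0.    ]
-0.65 [0.4765 0.187 ] [-0.0224 -0.0495  0.0001]
-0.7 [0.476  0.1811] [-0.0262 -0.0541  0.0001]
```

To row units: -0.0545 m / 0.5 = -0.109, -0.0495 m / 0.5 = -0.099.

Request:
tcp_steps(
  ticks={"deltas": [[-0.002,-0.012,0,0,0.015],[-0.006,-0.024,0,0,0.015],[-0.0096,-0.036,0,0,0.015],[-0.0192,-0.058,0,0,0.015],[-0.031,-0.0794,0,0,0.015],[-0.0448,-0.099,0,0,0.015],[-0.0524,-0.109,0,0,0.015],[-0.0524,-0.109,0,0,0.015]]},
)

```text
time_s: 17.38
tool_pos: [0.4775, 0.18, 0.0965]
tool_rot: [-179.9, 0.0, 136.1]
force: [-1.7, -2.0, 7.1]
grip_width: 0.0255
grasp_force: 20.0
```

```bash
python3 -c "
from cell import read_camera;import cv2,pickle
for n in('top','scene'):
  d=read_camera(n);pickle.dump(d,open(n+'8.pkl','wb'))
"; python3 jaw.py -0.05 0.05 scene8 top8 | cut -c1-400; python3 arc.py 0.0966 -0.7 -0.6 -0.5 -0.4 -0.3 -0.15 0 0.15
```

```text
scene8 [276. 267.] [294. 237.]
26:40 24:44 22:43 20:43 18:43 16:43 14:43 12:44 10:44 8:45 6:47 4:49 2:48 0:46 -2:44 -4:43 -6:42 -8:41 -10:40 -12:40 -14:39 -16:40 -18:41 -20:42 -22:43 -24:43 -26:44 -28:44 -30:43 -32:43 -34:43 -36:43 -38:44 -40:44 -42:44 -44:45 -46:45 -48:46 -50:48 -52:47 -54:49 -56:52 -58:56 -60:61 -62:68 -64:77 -66:84 -68:88 -70:87 -72:81 -74:79
top8 [268. 249.] [306. 220.]
26:97 24:97 22:97 20:98 18:98 16:99 14:99 12:99 10:99 8:99 6:96 4:104 2:136 0:141 -2:140 -4:141 -6:133 -8:115 -10:95 -12:82 -14:54 -16:47 -18:66 -20:92 -22:101 -24:114 -26:126 -28:123 -30:121 -32:111 -34:110 -36:110 -38:108 -40:125 -42:139 -44:135 -46:115 -48:89 -50:87 -52:95 -54:111 -56:138 -58:145 -60:144 -62:144 -64:143 -66:142 -68:133 -70:112 -72:98 -74:98
t 17.48 tcp z 0.0965 yaw 136.1 tcp r 0.1184 angle -0.704 F [-1.9 -1.9  7.6] g 20.0 q7 25
-0.7 [0.476  0.1811] [ 0.0015 -0.0006 -0.0001]
-0.6 [0.4773 0.193 ] [ 0.0089  0.0088 -0.0001]
-0.5 [0.4797 0.2047] [ 0.0153  0.019  -0.0002]
-0.4 [0.4833 0.2162] [ 0.0207  0.0297 -0.0002]
-0.3 [0.488  0.2272] [ 0.0249  0.0409 -0.0002]
-0.15 [0.497  0.2427] [ 0.0291  0.0584 -0.0003]
0 [0.5083 0.2567] [ 0.0307  0.0763 -0.0003]
0.15 [0.5216 0.2689] [ 0.0296  0.0942 -0.0003]
```

Top camera confirms the jaw stayed put, so the lever is closing and the return ratcheted. Second stroke.

To row units: 0.076 m / 0.5 = 0.152, 0.0585 m / 0.5 = 0.117.

Request:
tcp_steps(
  ticks={"deltas": [[0.008,0.008,-0.001,0,0.015],[0.017,0.0176,-0.001,0,0.015],[0.0304,0.038,-0.001,0,0.015],[0.0412,0.06,-0.001,0,0.015],[0.05,0.082,-0.001,0,0.015],[0.058,0.117,-0.001,0,0.015],[0.061,0.152,-0.001,0,0.015],[0.061,0.152,-0.001,0,0.015]]},
)

```text
time_s: 18.15
tool_pos: [0.5096, 0.2584, 0.0965]
tool_rot: [-179.9, 0.1, 136.2]
force: [-0.5, -1.7, 7.9]
grip_width: 0.0252
grasp_force: 20.0
```

```bash
python3 arc.py 0.096 0.1 0.2 0.3 0.4 0.5 0.6 0.7
```

```text
t 18.15 tcp z 0.0965 yaw 136.2 tcp r 0.1202 angle 0.017 F [-0.5 -1.7  7.9] g 20.0 q7 21
0.1 [0.5169 0.2651] [-0.0007  0.0099  0.0005]
0.2 [0.5264 0.2725] [-0.0023  0.0218  0.0004]
0.3 [0.5365 0.2789] [-0.0052  0.0334  0.0004]
0.4 [0.5472 0.2844] [-0.0092  0.0448  0.0004]
0.5 [0.5584 0.2887] [-0.0143  0.0556  0.0004]
0.6 [0.57   0.2918] [-0.0204  0.0659  0.0004]
0.7 [0.5818 0.2938] [-0.0276  0.0755  0.0004]
```

To row units: 0.0558 m / 0.5 = 0.1116, 0.045 m / 0.5 = 0.09.

Request:
tcp_steps(
  ticks={"deltas": [[-0.0008,0.01,0,0,0.015],[-0.0014,0.02,0,0,0.015],[-0.0046,0.044,0,0,0.015],[-0.0104,0.067,0,0,0.015],[-0.0184,0.09,0,0,0.015],[-0.0286,0.1116,0,0,0.015],[-0.0286,0.1116,0,0,0.015]]},
)

```text
time_s: 18.73
tool_pos: [0.5567, 0.2893, 0.0965]
tool_rot: [-179.9, -0.1, 136.2]
force: [-3.6, 0.2, 7.4]
grip_width: 0.0255
grasp_force: 20.0
```

```bash
python3 -c "
from cell import read_camera;import cv2,pickle
for n in('top','scene'):
  d=read_camera(n);pickle.dump(d,open(n+'9.pkl','wb'))
"; python3 jaw.py -0.05 0.05 scene9 top9 ; python3 arc.py 0.0966 0.5 0.6 0.65 0.7
```

```text
scene9 [276. 267.] [294. 237.]
26:98 24:99 22:98 20:99 18:99 16:99 14:100 12:100 10:100 8:100 6:100 4:100 2:100 0:100 -2:98 -4:96 -6:91 -8:87 -10:84 -12:88 -14:98 -16:114 -18:130 -20:140 -22:142 -24:136 -26:119 -28:97 -30:75 -32:64 -34:65 -36:66 -38:71 -40:76 -42:84 -44:96 -46:110 -48:115 -50:114 -52:112 -54:111 -56:109 -58:119 -60:128 -62:135 -64:141 -66:141 -68:135 -70:126 -72:115 -74:106
top9 [268. 249.] [306. 220.]
26:99 24:100 22:100 20:100 18:101 16:101 14:101 12:101 10:101 8:101 6:101 4:101 2:102 0:102 -2:102 -4:102 -6:102 -8:102 -10:102 -12:102 -14:106 -16:130 -18:144 -20:143 -22:143 -24:142 -26:123 -28:101 -30:124 -32:131 -34:112 -36:113 -38:112 -40:109 -42:109 -44:117 -46:133 -48:138 -50:121 -52:95 -54:107 -56:139 -58:147 -60:147 -62:146 -64:145 -66:144 -68:136 -70:114 -72:101 -74:100
t 18.83 tcp z 0.0966 yaw 136.2 tcp r 0.1211 angle 0.484 F [-2.3  2.4  5.9] g 20.0 q7 22
0.5 [0.5584 0.2887] [-0.0019  0.0012 -0.    ]
0.6 [0.57   0.2918] [-0.008   0.0115 -0.0001]
0.65 [0.5758 0.293 ] [-0.0115  0.0164 -0.0001]
0.7 [0.5818 0.2938] [-0.0152  0.0211 -0.0001]
```

Jaw travel now measures about 30.7 mm. I'll push 0.08 rad more (≈+1.3 mm) and re-measure.

To row units: 0.0088 m / 0.5 = 0.0176, -0.0062 m / 0.5 = -0.0124.

Request:
tcp_steps(
  ticks={"deltas": [[-0.006,0.006,0,0,0.015],[-0.01,0.012,0,0,0.015],[-0.0124,0.0176,0,0,0.015],[-0.0124,0.0176,0,0,0.015],[-0.0124,0.0176,0,0,0.015]]},
)

```text
time_s: 19.25
tool_pos: [0.5649, 0.2919, 0.0965]
tool_rot: [-179.8, -0.2, 136.3]
force: [-6.3, 1.6, 8.6]
grip_width: 0.025
grasp_force: 20.0
```

```bash
python3 -c "
from cell import read_camera;import cv2,pickle
for n in('top','scene'):
  d=read_camera(n);pickle.dump(d,open(n+'10.pkl','wb'))
"; python3 arc.py 0.0966 0.5
```

Create edge.py:
```python
import cv2; from arc import *
from scipy.optimize import brentq
ys=np.arange(.026,-.075,-.0005)
def prof(f,z):
    d=pickle.load(open(f+".pkl","rb")); g=cv2.cvtColor(d["color"],cv2.COLOR_BGR2GRAY); xs=np.linspace(-.05,.05,25)
    P=np.array([[proj(d,np.append(R@[x,y]+O,z)) for y in ys] for x in xs],np.float32)
    return np.mean(cv2.remap(g,P[...,0],P[...,1],cv2.INTER_CUBIC),0)
def shift(a,b,lo,hi,z):  # shift of the feature lying in [lo,hi] in a, found in b
    A,B=prof(a,z),prof(b,z); m=(ys>lo)&(ys<hi); best=[]
    for s in np.arange(-.001,.04,.00025):
        v=np.interp(-(ys[m]-s),-ys,B); best.append((np.corrcoef(A[m],v)[0,1],s))
    return max(best)
for a,b in(("top0","top7"),("top0","top9"),("top0","top10"),("scene0","scene7"),("scene0","scene9"),("scene0","scene10")):
    print(a,b,"jaw",shift(a,b,.004,.022,.044))
for a,b in(("top7","top9"),("top7","top10")): print(a,b,"rack",shift(a,b,-.050,-.036,.078))
for f in("top7","top9","top10"):
    p=prof(f,.078); print(f,[(round(y*1000,1),int(v)) for y,v in zip(ys,p) if -.062<y<-.028][::2])
```

```bash
python3 edge.py
```

```text
t 19.35 tcp z 0.0965 yaw 136.3 tcp r 0.1213 angle 0.56 F [-5.9  2.   7.1] g 20.0 q7 22
0.5 [0.5584 0.2887] [ 0.0025 -0.0069 -0.    ]
top0 top7 jaw (np.float64(0.9996361409555754), np.float64(0.01225))
top0 top9 jaw (np.float64(0.9972723693323416), np.float64(0.03075))
top0 top10 jaw (np.float64(0.9931870986649222), np.float64(0.03175))
scene0 scene7 jaw (np.float64(0.9988478256819343), np.float64(0.01225))
scene0 scene9 jaw (np.float64(0.9985263550569166), np.float64(0.031))
scene0 scene10 jaw (np.float64(0.9982351836361016), np.float64(0.032))
top7 top9 rack (np.float64(0.9922297224843352), np.float64(0.0045))
top7 top10 rack (np.float64(0.9919620172725885), np.float64(0.0045))
top7 [(np.float64(-28.0), 125), (np.float64(-29.0), 129), (np.float64(-30.0), 129), (np.float64(-31.0), 125), (np.float64(-32.0), 121), (np.float64(-33.0), 118), (np.float64(-34.0), 117), (np.float64(-35.0), 117), (np.float64(-36.0), 116), (np.float64(-37.0), 116), (np.f
[... 844 characters left out ...]
 123), (np.float64(-37.0), 119), (np.float64(-38.0), 117), (np.float64(-39.0), 117), (np.float64(-40.0), 117), (np.float64(-41.0), 117), (np.float64(-42.0), 116), (np.float64(-43.0), 117), (np.float64(-44.0), 118), (np.float64(-45.0), 119), (np.float64(-46.0), 119), (np.float64(-47.0), 119), (np.float64(-48.0), 123), (np.float64(-49.0), 129), (np.float64(-50.0), 134), (np.float64(-51.0), 134), (np.float64(-52.0), 124), (np.float64(-53.0), 108), (np.float64(-54.0), 93), (np.float64(-55.0), 89), (np.float64(-56.0), 100), (np.float64(-57.0), 121), (np.float64(-58.0), 140), (np.float64(-59.0), 149), (np.float64(-60.0), 150), (np.float64(-61.0), 148)]
  c /= stddev[:, None]
  c /= stddev[None, :]
```

The rack held still while the jaw advanced, and the jaw is at about 32 mm, so the rack is clamped. Now swing the handle back to the front stop.

```bash
python3 arc.py 0.0966 0.45 0.35 0.2 0.05 -0.1 -0.25
```

```text
t 19.35 tcp z 0.0965 yaw 136.3 tcp r 0.1213 angle 0.56 F [-5.9  2.   7.1] g 20.0 q7 22
0.45 [0.5527 0.2866] [ 0.0052 -0.0123 -0.    ]
0.35 [0.5418 0.2818] [ 0.0097 -0.0233  0.    ]
0.2 [0.5264 0.2725] [ 0.0145 -0.0407  0.0001]
0.05 [0.5125 0.261 ] [ 0.0165 -0.0586  0.0002]
-0.1 [0.5006 0.2476] [ 0.0159 -0.0765  0.0003]
-0.25 [0.4907 0.2325] [ 0.0126 -0.0942  0.0003]
```

To row units: -0.0942 m / 0.5 = -0.1884, -0.0765 m / 0.5 = -0.153.

Request:
tcp_steps(
  ticks={"deltas": [[0.006,-0.012,0,0,0.015],[0.0104,-0.0246,0,0,0.015],[0.0194,-0.0466,0,0,0.015],[0.029,-0.0814,0,0,0.015],[0.033,-0.1172,0,0,0.015],[0.0318,-0.153,0,0,0.015],[0.0252,-0.1884,0,0,0.015],[0.0252,-0.1884,0,0,0.015]]},
)

```text
time_s: 20.02
tool_pos: [0.4899, 0.2291, 0.0965]
tool_rot: [-179.7, -0.2, 136.1]
force: [-4.8, 1.4, 5.3]
grip_width: 0.0253
grasp_force: 20.0
```

```bash
python3 arc.py 0.0966 -0.35 -0.45 -0.55 -0.65 -0.75 -0.78
```

```text
t 20.02 tcp z 0.0965 yaw 136.1 tcp r 0.1191 angle -0.278 F [-4.8  1.4  5.3] g 20.0 q7 22
-0.35 [0.4855 0.2218] [-0.0019 -0.0084 -0.    ]
-0.45 [0.4813 0.2105] [-0.0068 -0.0194 -0.    ]
-0.55 [0.4783 0.1989] [-0.0126 -0.0298  0.    ]
-0.65 [0.4765 0.187 ] [-0.0195 -0.0396  0.0001]
-0.75 [0.4758 0.1751] [-0.0274 -0.0487  0.0001]
-0.78 [0.4759 0.1715] [-0.0299 -0.0513  0.0001]
```

To row units: -0.0525 m / 0.5 = -0.105, -0.0487 m / 0.5 = -0.0974.

Request:
tcp_steps(
  ticks={"deltas": [[-0.002,-0.008,0,0,0.015],[-0.0038,-0.0168,0,0,0.015],[-0.0136,-0.0388,0,0,0.015],[-0.0252,-0.0596,0,0,0.015],[-0.039,-0.0792,0,0,0.015],[-0.0548,-0.0974,0,0,0.015],[-0.06,-0.105,0,0,0.015],[-0.06,-0.105,0,0,0.015]]},
)

```text
time_s: 20.68
tool_pos: [0.4782, 0.176, 0.0967]
tool_rot: [179.8, -0.2, 136.2]
force: [-1.9, 8.8, 2.7]
grip_width: 0.0254
grasp_force: 20.0
```

```bash
python3 arc.py 0.0966 -0.75
```

```text
t 20.68 tcp z 0.0967 yaw 136.2 tcp r 0.1177 angle -0.742 F [-1.9  8.8  2.7] g 20.0 q7 26
-0.75 [0.4758 0.1751] [ 0.001  -0.0023  0.0001]
```

Request:
tcp_steps(
  ticks={"deltas": [[-0.002,-0.004,0,0,0.015],[-0.002,-0.006,0,0,0.015],[-0.002,-0.006,0,0,0.015]]},
)

```text
time_s: 20.93
tool_pos: [0.478, 0.1759, 0.0968]
tool_rot: [179.5, -0.1, 136.4]
force: [2.5, 14.1, -3.0]
grip_width: 0.0253
grasp_force: 20.0
```

```bash
python3 arc.py 0.0966 -0.75
```

```text
t 20.93 tcp z 0.0968 yaw 136.4 tcp r 0.1178 angle -0.743 F [ 2.5 14.1 -3. ] g 20.0 q7 26
-0.75 [0.4758 0.1751] [ 0.001  -0.0021  0.0002]
```

The force rises with no motion, so the handle is on the stop. Release, rise and check.

Request:
tcp_steps(
  ticks={"deltas": [[0,0,0,0,0.06],[0,0,0,0,0.06],[0,0,0,0,0.06],[0,0,0,0,0.06],[0,0,0,0,0.06],[0,0,0,0,0.06]]},
)

```text
time_s: 21.43
tool_pos: [0.4772, 0.1696, 0.0962]
tool_rot: [-179.9, 0.0, 136.2]
force: [0.2, -0.7, 0.2]
grip_width: 0.0559
grasp_force: 0.0
```

Request:
tcp_steps(
  ticks={"deltas": [[0,0,-0.04,0,0.06],[0,0,-0.1,0,0.06],[0,0,-0.18,0,0.06],[0.06,0,-0.24,0,0.06],[0.12,-0.02,-0.28,0,0.06],[0.18,-0.04,-0.3,0,0.06],[0.18,-0.04,-0.3,0,0.06],[0.18,-0.04,-0.3,0,0.06]]},
)

```text
time_s: 22.1
tool_pos: [0.3981, 0.2193, 0.2475]
tool_rot: [179.9, 0.0, 136.4]
force: [0.6, -0.6, -0.3]
grip_width: 0.0604
grasp_force: 0.0
```

Run:
```python
from cell import read_camera;import cv2,pickle,numpy as np
D={}
for n in('top','wrist','scene'):
  d=D[n]=read_camera(n);pickle.dump(d,open(n+'11.pkl','wb'))
a=cv2.resize(D['top']['color'][180:280,220:330],None,fx=4,fy=4,interpolation=cv2.INTER_CUBIC)
b=cv2.resize(D['top']['color'],(360,270)); c=cv2.resize(D['wrist']['color'],(360,270))
o=np.zeros((540,800,3),np.uint8);o[:400,:440]=a;o[:270,440:]=b;o[270:,440:]=c;cv2.imwrite('pics/fin.png',o)
```

```bash
python3 go.py; python3 - <<'E' 2>/dev/null
from edge import *
print("final jaw",shift("top0","top11",.004,.022,.044),shift("scene0","scene11",.004,.022,.044),"rack",shift("top10","top11",-.055,-.042,.078))
E
```

```text
22.25 [0.3993 0.2173 0.246 ] [-1.7992e+02  2.0000e-02  1.3612e+02] F [-0.4 -0.3  0.1] w 0.0599 g 0.0 q [-47  -6  14 109   2  77  13]
top0 top7 jaw (np.float64(0.9996361409555754), np.float64(0.01225))
top0 top9 jaw (np.float64(0.9972723693323416), np.float64(0.03075))
top0 top10 jaw (np.float64(0.9931870986649222), np.float64(0.03175))
scene0 scene7 jaw (np.float64(0.9988478256819343), np.float64(0.01225))
scene0 scene9 jaw (np.float64(0.9985263550569166), np.float64(0.031))
scene0 scene10 jaw (np.float64(0.9982351836361016), np.float64(0.032))
top7 top9 rack (np.float64(0.9922297224843352), np.float64(0.0045))
top7 top10 rack (np.float64(0.9919620172725885), np.float64(0.0045))
top7 [(np.float64(-28.0), 125), (np.float64(-29.0), 129), (np.float64(-30.0), 129), (np.float64(-31.0), 125), (np.float64(-32.0), 121
[... 1998 characters left out ...]
0), 117), (np.float64(-42.0), 116), (np.float64(-43.0), 117), (np.float64(-44.0), 118), (np.float64(-45.0), 119), (np.float64(-46.0), 119), (np.float64(-47.0), 120), (np.float64(-48.0), 123), (np.float64(-49.0), 129), (np.float64(-50.0), 134), (np.float64(-51.0), 134), (np.float64(-52.0), 124), (np.float64(-53.0), 108), (np.float64(-54.0), 93), (np.float64(-55.0), 89), (np.float64(-56.0), 100), (np.float64(-57.0), 121), (np.float64(-58.0), 140), (np.float64(-59.0), 149), (np.float64(-60.0), 150), (np.float64(-61.0), 148)]
final jaw (np.float64(0.9935581418695401), np.float64(0.03175)) (np.float64(0.9990860530045944), np.float64(0.03225)) rack (np.float64(0.9999557565243584), np.float64(0.0))
```

View pics/fin.png

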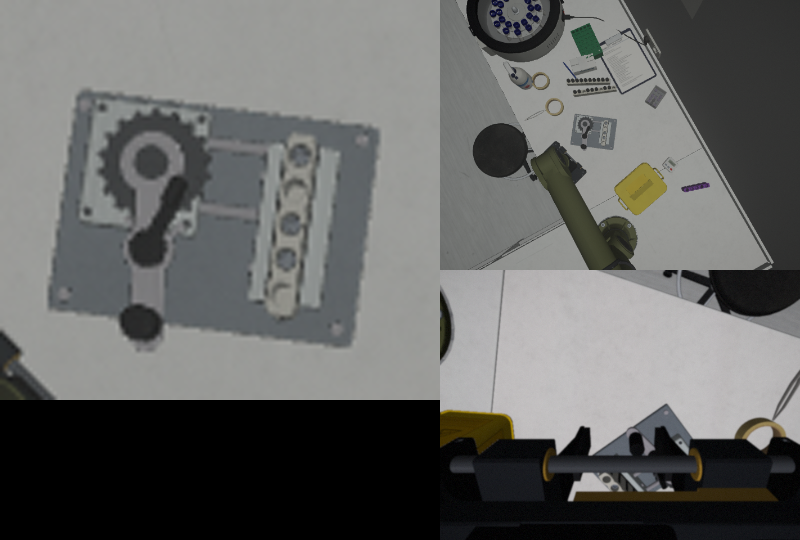

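The crop shows the rack clamped between the jaws with its middle hole at (290,224), the fin on the closing side at (173,200), the knob at (140,322), and the neighbouring things undisturbed. One check of the handle angle.

Run:
```python
from arc import *
d=pickle.load(open("top11.pkl","rb")); p=lambda u,v:((u+.5)/4+219.5,(v+.5)/4+179.5)
print("handle",ang(d,p(140,322),.113),"rack mid",L(d,p(290,224),.078))
```

```text
handle -0.7588356172067583 rack mid [-0.0035783  -0.04234904]
```

```bash
python3 -c "
from cell import env; print(env.sign_off())"
```

```text
the job is handed in; nothing more can be done
None
```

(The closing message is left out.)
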